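Rock the tight stopper out of the leaning jar and stow it in the tub

TASK

The empty stoneware jar is about to be washed, so put its stopper away in the lidded tub: first slide the tub's lid fully open, then take the stopper by its wooden grip and rock it from side to side (about ten degrees to the left and to the right, more than once) while easing it straight out along the leaning jar's axis, so that the jar stays down in its cradle instead of being pulled up with it. Set the stopper gently on the floor of the tub and slide the lid fully shut, leaving the other kitchen things where they are.

Things in the scene. Friction and masses are not known exactly. Their poses are not given: they have to be found in the camera images.
- cradle: Fixed wooden cradle on the worktop, 200 x 130 mm, holding the leaning white stoneware jar (100 mm diameter, 150 mm long). Origin on the worktop, below the jar's mouth (to 1 mm); z up. The jar leans 30 degrees from vertical to the cradle's -x side, roughly towards the robot. Place and yaw vary; jar and tub may change sides.
- jar_mouth (a point): Centre of the jar's round mouth, in the plane of its rim (neck 80 mm outside, 64 mm inside). z points straight out along the jar's axis, 30 degrees from vertical; y is level, the side-to-side direction of rocking; x points up the slope, away from the robot.
- jar_pivot (a point): Point on the jar's axis 12 mm below the rim, same axes as the mouth. Two springy rubber cheeks, 25 mm to its +y and -y, squeeze the plug, each holding it by about 11 N of friction. Rock about this point in the y-z plane: one side of the plug climbs, the other sinks, the forces cancel. Swing to 10 degrees each way, gaining 2 to 3 mm per swing; free after 14 mm; up to 12 degrees nothing else touches.
- jar (a joint): How far the jar has slid up out of its cradle along its axis: 0 m seated, at most 0.04. Only its weight (0.9 kg) and slight friction keep it down: it stays for an outward pull below about 8 N. Pulling the stopper straight out without rocking takes about 22 N, so that lifts the jar instead.
- stopper_center (a point): Centre of the stopper, 78 mm long, 0.11 kg: plug (50 mm dia, z -39 to -5 mm), collar (64 mm dia, z -5 to +3), wooden grip block (z +3 to +39; 28 mm wide in y, 42 mm in x). z points from plug to grip. At the start it is on the jar's axis, axes as the mouth's, this centre 13 mm out from the mouth, the collar 8 mm clear of the rim; it stands on a low ridge and can rock at once.
- stopper_top (a point): Middle of the top end face of the stopper's grip, 39 mm from its centre; same axes.
- tub_floor (a point): Centre of the inner floor of the white plastic tub, 4 mm above the worktop. The tub is fixed, 150 mm (its x) by 180 mm (its y) outside, 95 mm tall, walls 4 mm, 91 mm deep inside: the stopper fits under the lid standing (grip up) or lying. z up; x is the way the lid slides open (roughly away from the robot).
- lid_ridge (a point): Centre of the upright ridge on the tub's lid by which it is slid: 14 mm thick (its x), 80 mm long (its y), 30 mm tall. The flat lid's upper face is 15 mm below this point (102 mm above the worktop). Shut, the ridge lies 45 mm to the tub's -x from the tub's centre. Axes as the tub's.
- lid (a joint): How far the lid has slid open along the tub's +x: 0 m shut, 0.13 fully open; sliding friction about 1.5 N, it stays where it is left.
- spoon: Bystander, to be left alone: wooden spoon, 220 mm, lying between jar and tub; origin: underside or its middle.
- mug: Bystander, to be left alone: mug, 74 mm wide, 85 mm tall, standing farther out between jar and tub; origin: underside or its middle.
- brush: Bystander, to be left alone: brush, 200 mm, lying between jar and tub; origin: underside or its middle.
- bowl: Bystander, to be left alone: steel bowl, 140 mm wide, 60 mm tall, at the left; origin: underside or its middle.
Things that resemble listed ones, but are neither listed nor needed, are in the scene too. What is shaped like the part that bears tub_floor but turquoise is not meant.

How it is judged:
On the way, in this order (a step that is already met when the one before it is completed fails the run):
1. the tub's lid is slid open (at least 115 mm) (value of joint lid above 0.115 m and z of stopper_center in the frame of jar_mouth below 0.02 m), for 0.1 s.
2. the stopper, still in the mouth, is rocked to the jar's +y side (its top at least 6 mm aside, tilted 4 degrees or more) (z of stopper_center in the frame of jar_mouth below 0.026 m and angle between the z axis of stopper_center and the z axis of jar_mouth, either way round above 0.07 rad and y of stopper_top in the frame of jar_mouth above 0.006 m), for 0.05 s.
3. and, still in the mouth, rocked to the -y side likewise (z of stopper_center in the frame of jar_mouth below 0.026 m and angle between the z axis of stopper_center and the z axis of jar_mouth, either way round above 0.07 rad and y of stopper_top in the frame of jar_mouth below -0.006 m), for 0.05 s.
4. the stopper is out, held clear of the mouth, the jar down in its cradle (z of stopper_center in the frame of jar_mouth above 0.05 m and value of joint jar below 0.004 m), for 0.1 s.
5. the stopper is in the tub and let go (x of stopper_center in the frame of tub_floor between -0.062 and 0.062 m and y of stopper_center in the frame of tub_floor between -0.077 and 0.077 m and z of stopper_center in the frame of tub_floor between 0 and 0.055 m and contact force between the fingers and stopper below 0.1 N), for 0.2 s.
At the end, for the whole second after the job is handed in: The stopper lies or stands at rest on the floor inside the tub, the lid is shut to within 8 mm, the jar sits in its cradle (within 4 mm), and the other kitchen things are where they were (within 30 mm) (x of stopper_center in the frame of tub_floor between -0.062 and 0.062 m and y of stopper_center in the frame of tub_floor between -0.077 and 0.077 m and z of stopper_center in the frame of tub_floor between 0 and 0.055 m and linear speed of stopper below 0.02 m/s and value of joint lid below 0.008 m and value of joint jar below 0.004 m); the robot touches nothing.
It fails at once if the jar is pulled more than 12 mm up out of its cradle (value of joint jar above 0.012 m).
It fails at once if the stopper is dropped or thrown (faster than 0.75 m/s while not held) (linear speed of stopper above 0.75 m/s and contact force between the fingers and stopper below 0.05 N).
It fails at once if another kitchen thing is moved more than 30 mm (distance of any of spoon, mug, brush, loaf_tin, spice, can, bowl from where it was at the start of the episode above 0.03 m).
It also fails if it takes over 72 s, if anything falls off the work surface, if the arm or the gripper's body presses on something with over 40 N, if the wrist force passes 120 N, or if a joint passes its speed limit or range.

ROBOT

A 7-joint arm with a two-finger parallel gripper is mounted at the origin on the work surface. World frame = base frame: x ahead of the robot, y to its left, z up, the work surface at z = 0. Lengths are in m, angles in rad, forces in N, time in s.
With the tool pointing down it reaches from about 0.35 to 0.9 m from the base axis. Payload 8.1 kg.
Tool frame: the origin (TCP) lies at the very end of the fingers, on their centre line; the grasp point (between the pads) lies 19 mm behind it; z points along the fingers, y is the direction in which the jaws open and shut (so a half turn about z gives the same grasp; the last joint's range is limited). The gripper opens to 85 mm and grips with 20 to 120 N. Pads are 22 mm wide; open, the fingers measure 114 mm over their backs; the gripper's body (76 mm by 85 mm) begins 54 mm behind the grasp point. The pads swing forward as they close: fully open they stand 13 mm farther back than shut.
Start: joints at [1.126, 0.434, 0.025, 1.573, -0.012, 1.134, -0.075], TCP at [0.209, -0.589, 0.231] pointing down, gripper open.
Joint ranges: [-2.62, 2.62], [-0.44, 2.09], [-1.27, 1.32], [0.08, 2.57], [-1.32, 4.46], [0.12, 2], [-2.74, 2.74]. Speed limits (rad/s): [2.22, 2.22, 3.01, 3.01, 3.14, 3.14, 3.14].

INTERFACE

Orientations are given as a 3x3 rotation matrix whose columns are the frame's x, y, z axes.
In Python, from bench import monitor, eyes, job gives the robot as it stands.
- The arm moves only by the tool arm_command, never from a script. Its argument "series" is a list of rows, each an object of numbers: "claw": the finger opening in cm, from 0 to 8.54; "x", "y", "z": the shift along the world's x, y, z in cm; "turn": the turn about the world's z in rad. A call has 1 to 10 rows; each row shifts and turns the commanded pose from where the row before left it; what a row does not reach is not made up. A row lasts 1/12 s, in which the tool goes at most 41.7 mm and 7.16 degrees, less where a joint would pass 70% of its speed; a pose out of reach is approached as far as the arm can. A call is refused whole if a number of a shift passes 4.17 or a number of a turn 0.125, either way. A call with a gripper value outside its range is refused whole. The fingers move at their own pace and stop on an object; "squeeze" is the grip in N (left out, the last holds). Time passes only in rows, so rows that do not move let the fingers close. It gives the time, the measured TCP pose, the force and the opening at its end, in the units of the state.
- monitor.observe(): the state, without advancing time (a new reading comes with each control period).
- eyes.capture(name): name is "scene" or "top" or "wrist"; returns a dict with "image" (400x640x3 uint8, blue, green, red), "fx", "fy", "cx", "cy" (pixels), "xyz" and "orientation" of the camera in the world. Camera axes: x right, y up, looking along -z (the intrinsics and any distortion apply to the point x, -y, -z); pixel columns grow to the right and rows downward; lengths in m; the calibration is good to about 2 mm. A picture is of the moment at which its call begins. There is no depth.
- job.close_job(): hands the job in, once; it reports no verdict.
Trained networks look in the newest picture that a camera, given by its name, has taken for a name from the list of things; names that differ only in an ending like _2 or _b are one class to them, and where a whole thing is asked for, a point or a joint stands for the part that bears it (a point fixed in the world has none). Each returns a list of dicts, best first, with "confidence" (0 to 1); they miss things now and then, are a little off and sometimes report something else, mostly with a low value. They report only what shows in the picture. A call takes as long as a camera call. They do not tell look-alikes from the thing itself.
- eyes.regions_of(camera, label): "mask" (400x640 bool, what is visible of it) and "rect" ([left, top, width, height] as shares, 0 to 1, of the picture: columns of its width, rows of its height, round what is visible of it).
- eyes.pinpoint(camera, label): "location" ([column, row] as shares, 0 to 1, of the picture: columns of its width, rows of its height: a listed point, or the origin of a listed thing).
The state is a dict: "time": time; "q": joint angles; "joint_velocities": joint speeds; "tau": joint torques, N m; "position": TCP position; "orientation": TCP orientation; "force": force on the tool from outside, world axes, zero at the start; "wrist_torque": the same for the moment, N m; "grip_width": opening from 0.0 (shut) to 1.0 (fully open).
Only numpy, scipy, OpenCV 4.12 (cv2) and the standard library are available. Lean on these libraries where they do the work, as an engineer would, in place of code of your own. Each camera call takes 0.05 s, during which the arm holds its last target. There are 200 camera calls.

## Working session

There is one attempt and no reset: what is moved stays moved. The work goes in short steps, Python scripts to look and compute and a tool call to move; the robot and the scene stay as the last step left them, time stands still between calls to the robot, and variables do not carry over. Pictures are saved under pics/ and viewed, about 8 in all and at most 12, crops included, and the job is handed in when it is done.

Besides the shell and the picture viewer there is one more tool, called after "Emit:" as name(argument=value, ...), one argument or row to a line, values as JSON. arm_command: Moves the arm, as the interface text tells. Its arguments: {"type":"object","properties":{"series":{"type":"array"},"squeeze":{"type":"number"}},"required":["series"]}

```bash
mkdir -p pics; ls; cat > h.py <<'E'
import numpy as np, cv2
from bench import monitor, eyes, job
def cap(n,save=None):
    c=eyes.capture(n)
    if save: cv2.imwrite('pics/'+save,c['image'])
    return c
def ray(c,px):
    d=np.array([(px[0]-c['cx'])/c['fx'],-(px[1]-c['cy'])/c['fy'],-1.])
    d=np.array(c['orientation'])@d; return np.array(c['xyz']),d/np.linalg.norm(d)
def on_z(c,px,z):
    o,d=ray(c,px); return o+d*(z-o[2])/d[2]
def proj(c,p):
    v=np.array(c['orientation']).T@(np.array(p)-np.array(c['xyz'])); return np.array([c['cx']+c['fx']*v[0]/-v[2],c['cy']-c['fy']*v[1]/-v[2]])
def tri(rs):
    A=np.zeros((3,3));b=np.zeros(3)
    for o,d in rs:
        P=np.eye(3)-np.outer(d,d);A+=P;b+=P@o
    x=np.linalg.solve(A,b); return x,[np.linalg.norm((np.eye(3)-np.outer(d,d))@(x-o)) for o,d in rs]
def pins(n,l): return [(round(r['confidence'],2),np.round(np.array(r['location'])*[640,400],1)) for r in eyes.pinpoint(n,l)]
E
python3 - <<'E'
from h import *
C={n:cap(n,n+'0.png') for n in('scene','top')}
for n in C:
    print(n,{k:np.round(v,3).tolist() for k,v in C[n].items() if k!='image'}, [k for k in C[n]])
    for l in ['jar_mouth','jar_pivot','stopper_center','stopper_top','tub_floor','lid_ridge','cradle','spoon','mug','brush','bowl']: print(n,l,pins(n,l)[:4])
s=monitor.observe();print(s['orientation'],s['grip_width'])
cv2.imwrite('pics/both.png',cv2.resize(np.vstack([C['scene']['image'],C['top']['image']]),None,fx=.75,fy=.75,interpolation=cv2.INTER_AREA))
E
```

```text
pics
scene {'fx': 367.048, 'fy': 367.048, 'cx': 310.548, 'cy': 200.642, 'xyz': [1.253, 0.348, 0.934], 'orientation': [[-0.347, -0.653, 0.674], [0.938, -0.237, 0.253], [-0.006, 0.72, 0.694]]} ['image', 'fx', 'fy', 'cx', 'cy', 'xyz', 'orientation']
scene jar_mouth [(0.9, array([364.7, 222.6]))]
scene jar_pivot [(0.56, array([367.4, 224.3])), (0.48, array([287.6, 220.5]))]
scene stopper_center [(0.76, array([365.7, 218. ]))]
scene stopper_top [(0.63, array([369. , 200.2])), (0.54, array([267.1, 282.2]))]
scene tub_floor []
scene lid_ridge [(0.95, array([230.5, 135.2])), (0.67, array([368.4, 175.7])), (0.6, array([225.5, 183.3]))]
scene cradle [(0.68, array([362.5, 260. ]))]
scene spoon [(0.77, array([297.1, 230.8])), (0.72, array([365.1, 217.7]))]
scene mug [(0.86, array([267.9, 283.8]))]
scene brush [(0.87, array([285.9, 224.1]))]
scene bowl [(0.89, array([424.6, 286.8]))]
top {'fx': 482.301, 'fy': 482.301, 'cx': 316.035, 'cy': 200.641, 'xyz': [0.282, 0.068, 1.669], 'orientation': [[-0.03, 0.99, -0.138], [-1.0, -0.028, 0.012], [0.008, 0.138, 0.99]]} ['image', 'fx', 'fy', 'cx', 'cy', 'xyz', 'orientation']
top jar_mouth [(0.59, array([254.3, 184.5]))]
top jar_pivot [(0.89, array([255.6, 186.5]))]
top stopper_center [(0.8, array([253.2, 186.3]))]
top stopper_top [(0.7, array([254.2, 193.1])), (0.16, array([253.6, 187.8]))]
top tub_floor []
top lid_ridge [(0.92, array([453.4, 285. ])), (0.91, array([406.2, 202.9])), (0.88, array([270.9, 266.5]))]
top cradle [(0.95, array([257.4, 196.5]))]
top spoon [(0.84, array([327.6, 204.7]))]
top mug [(0.97, array([325.9, 143.6]))]
top brush [(0.65, array([336.7, 206.7]))]
top bowl [(0.67, array([199.5, 188.8]))]
[[ 9.42179647e-01  3.35108210e-01  6.27168240e-06]
 [ 3.35108210e-01 -9.42179646e-01 -4.49276974e-05]
 [-9.14658875e-06  4.44316544e-05 -9.99999999e-01]] 0.9964722066733906
```

View pics/both.png

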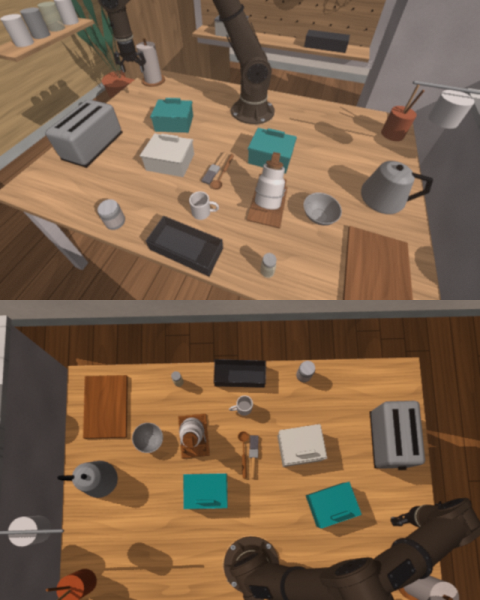

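```bash
python3 - <<'E'
from h import *
C={n:cap(n) for n in('scene','top')}
T=lambda a,b:tri([ray(C['scene'],a),ray(C['top'],b)])
print('ridge',T((225.5,183.3),(406.2,202.9)))
P={}
for l in ['jar_mouth','jar_pivot','stopper_center','stopper_top','mug']:
    a=pins('scene',l);b=pins('top',l); print(l,T(a[0][1],b[0][1]))
print('cradle',on_z(C['top'],pins('top','cradle')[0][1],0))
def rect(n,l,z,near):
    best=None
    for r in eyes.regions_of(n,l):
        ys,xs=np.nonzero(r['mask'])
        if len(xs)<10: continue
        d=np.hypot(xs.mean()-near[0],ys.mean()-near[1])
        if d>25: continue
        pts=np.array([on_z(C[n],p,z)[:2] for p in zip(xs,ys)],np.float32)
        (c,sz,an)=cv2.minAreaRect(pts*1000); print(n,l,round(r['confidence'],2),np.round(c,1),np.round(sz,1),round(an,2),len(xs))
rect('top','lid',.1,(404,193));rect('top','lid_ridge',.117,(404,193));rect('top','tub_floor',.1,(404,193))
rect('top','cradle',.02,(257,192));rect('scene','lid',.1,(222,205));rect('top','spoon',.0,(327,204));rect('top','brush',0.,(337,207))
A=C['top']['image'][150:250,220:460]; B=C['scene']['image'][160:300,190:430]
cv2.imwrite('pics/crop.png',np.vstack([cv2.resize(A,(720,300),interpolation=2),cv2.resize(B,(514,300),interpolation=2).copy() if 0 else cv2.copyMakeBorder(cv2.resize(B,(514,300),interpolation=2),0,0,0,206,0)]))
E
```

```text
ridge (array([ 0.48295629, -0.24448614,  0.12051616]), [np.float64(0.0015033516931433459), np.float64(0.0015033516931434669)])
jar_mouth (array([0.55207337, 0.24179937, 0.18322417]), [np.float64(0.0010889531204453186), np.float64(0.0010889531204452516)])
jar_pivot (array([0.54205484, 0.24360428, 0.16126707]), [np.float64(0.001767769377962957), np.float64(0.001767769377962887)])
stopper_center (array([0.53642695, 0.2500099 , 0.16695269]), [np.float64(0.0007297550908829216), np.float64(0.0007297550908829414)])
stopper_top (array([0.52096681, 0.23914265, 0.23057252]), [np.float64(0.0005898285274390192), np.float64(0.0005898285274390003)])
mug (array([ 0.72395587,  0.0078963 , -0.00479986]), [np.float64(0.000577615113270022), np.float64(0.0005776151132700484)])
cradle [0.54126084 0.25209069 0.        ]
top lid 0.83 [ 524.6 -242. ] [150.4 184. ] 7.24 2459
top lid_ridge 0.77 [ 521.8 -237.7] [153.8 183.1] 7.55 2544
top tub_floor 0.71 [ 517.4 -237. ] [169.6 200.3] 6.77 2962
top cradle 0.84 [587.6 245.6] [201.7 131.1] 4.55 1843
scene lid 0.78 [ 522.1 -241.8] [168.2 191.7] 7.53 1901
top spoon 0.7 [496.1  18.5] [ 45.7 218.2] 88.27 376
top brush 0.58 [486.2 -25.3] [ 47.3 201.3] 85.14 543
```

View pics/crop.png

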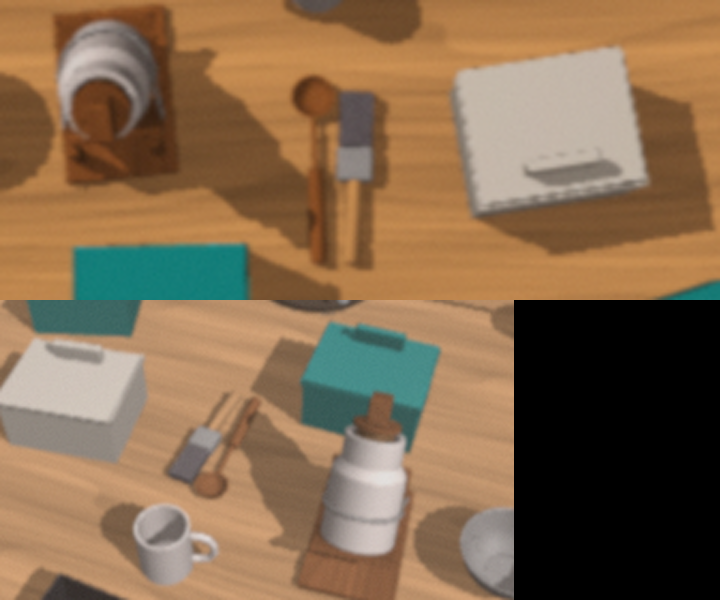

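Emit:
arm_command(
  series=[
    {"claw": 0, "x": 2.2, "y": 3.36, "turn": -0.022},
    {"claw": 0, "x": 2.2, "y": 3.36, "turn": -0.022},
    {"claw": 0, "x": 2.2, "y": 3.36, "turn": -0.022},
    {"claw": 0, "x": 2.2, "y": 3.36, "turn": -0.022},
    {"claw": 0, "x": 2.2, "y": 3.36, "turn": -0.022},
    {"claw": 0, "x": 2.2, "y": 3.36, "turn": -0.022},
    {"claw": 0, "x": 2.2, "y": 3.36, "turn": -0.022},
    {"claw": 0, "x": 2.2, "y": 3.36, "turn": -0.022},
    {"claw": 0, "x": 2.2, "y": 3.36, "turn": -0.022},
    {"claw": 0, "x": 2.2, "y": 3.36, "turn": -0.022},
  ],
)

```text
validation failed for argument at $.se...
```

Emit:
arm_command(
  series=[
    {"claw": 0},
    {"claw": 0},
    {"claw": 0},
  ],
)

```text
validation failed for argument at $.se...
```

Emit:
arm_command(
  series=[
    {"claw": 0, "x": 2.2, "y": 3.36, "z": 0, "turn": -0.022},
    {"claw": 0, "x": 2.2, "y": 3.36, "z": 0, "turn": -0.022},
    {"claw": 0, "x": 2.2, "y": 3.36, "z": 0, "turn": -0.022},
    {"claw": 0, "x": 2.2, "y": 3.36, "z": 0, "turn": -0.022},
    {"claw": 0, "x": 2.2, "y": 3.36, "z": 0, "turn": -0.022},
    {"claw": 0, "x": 2.2, "y": 3.36, "z": 0, "turn": -0.022},
    {"claw": 0, "x": 2.2, "y": 3.36, "z": 0, "turn": -0.022},
    {"claw": 0, "x": 2.2, "y": 3.36, "z": 0, "turn": -0.022},
    {"claw": 0, "x": 2.2, "y": 3.36, "z": 0, "turn": -0.022},
    {"claw": 0, "x": 2.2, "y": 3.36, "z": 0, "turn": -0.022},
  ],
)

```text
time: 3.03
position: [0.4302, -0.2512, 0.2317]
orientation: [[0.993, 0.12, 0.001], [0.12, -0.993, -0.0], [0.001, 0.001, -1.0]]
force: [0.2, 0.4, 0.6]
grip_width: 0.001
```

Emit:
arm_command(
  series=[
    {"claw": 0, "x": 0, "y": 0, "z": -2.95, "turn": 0},
    {"claw": 0, "x": 0, "y": 0, "z": -2.95, "turn": 0},
    {"claw": 0, "x": 0, "y": 0, "z": -2.95, "turn": 0},
    {"claw": 0, "x": 0, "y": 0, "z": -2.9, "turn": 0},
    {"claw": 0, "x": 0, "y": 0, "z": 0, "turn": 0},
    {"claw": 0, "x": 1.3, "y": 0.16, "z": 0, "turn": 0},
    {"claw": 0, "x": 1.3, "y": 0.16, "z": 0, "turn": 0},
    {"claw": 0, "x": 1.3, "y": 0.16, "z": 0, "turn": 0},
    {"claw": 0, "x": 1.3, "y": 0.16, "z": 0, "turn": 0},
    {"claw": 0, "x": 1.3, "y": 0.16, "z": 0, "turn": 0},
  ],
)

```text
time: 3.87
position: [0.4967, -0.245, 0.1158]
orientation: [[0.993, 0.121, 0.002], [0.121, -0.993, -0.001], [0.002, 0.001, -1.0]]
force: [-2.4, -0.1, -1.5]
grip_width: -0.001
```

Emit:
arm_command(
  series=[
    {"claw": 0, "x": 1.3, "y": 0.16, "z": 0, "turn": 0},
    {"claw": 0, "x": 1.3, "y": 0.16, "z": 0, "turn": 0},
    {"claw": 0, "x": 1.3, "y": 0.16, "z": 0, "turn": 0},
    {"claw": 0, "x": 1.3, "y": 0.16, "z": 0, "turn": 0},
    {"claw": 0, "x": 1.3, "y": 0.16, "z": 0, "turn": 0},
  ],
)

```text
time: 4.28
position: [0.5616, -0.2367, 0.1158]
orientation: [[0.993, 0.122, 0.002], [0.122, -0.993, -0.001], [0.002, 0.001, -1.0]]
force: [-2.1, -0.7, -0.2]
grip_width: -0.004
```

Emit:
arm_command(
  series=[
    {"claw": 0, "x": 0.8, "y": 0.1, "z": 0, "turn": 0},
    {"claw": 0, "x": 0.8, "y": 0.1, "z": 0, "turn": 0},
    {"claw": 0, "x": 0.6, "y": 0.08, "z": 0, "turn": 0},
    {"claw": 0, "x": 0.4, "y": 0.05, "z": 0, "turn": 0},
    {"claw": 0, "x": 0.2, "y": 0.02, "z": 0, "turn": 0},
  ],
)

```text
time: 4.7
position: [0.585, -0.2337, 0.1141]
orientation: [[0.993, 0.121, -0.006], [0.121, -0.993, -0.0], [-0.006, -0.001, -1.0]]
force: [-17.2, 1.2, 12.6]
grip_width: 0.002
```

Emit:
arm_command(
  series=[
    {"claw": 0, "x": 0.2, "y": 0.02, "z": 0, "turn": 0},
    {"claw": 0, "x": 0.2, "y": 0.02, "z": 0, "turn": 0},
  ],
)

```text
time: 4.87
position: [0.585, -0.2338, 0.1138]
orientation: [[0.993, 0.119, -0.012], [0.119, -0.993, 0.0], [-0.012, -0.002, -1.0]]
force: [-31.5, 1.8, 25.3]
grip_width: 0.004
```

Emit:
arm_command(
  series=[
    {"claw": 0, "x": -1.5, "y": -0.2, "z": 0, "turn": 0},
    {"claw": 0, "x": -0.6, "y": 0, "z": 0.5, "turn": 0},
    {"claw": 0, "x": 0, "y": 0, "z": 4, "turn": 0},
    {"claw": 0, "x": 0, "y": 0, "z": 4, "turn": 0},
    {"claw": 0, "x": 0, "y": 0, "z": 4, "turn": 0},
    {"claw": 6.5, "x": 0, "y": 2, "z": 3, "turn": 0},
    {"claw": 6.5, "x": -0.5, "y": 3, "z": 2.5, "turn": 0},
    {"claw": 6.5, "x": -0.5, "y": 4, "z": 1, "turn": 0},
    {"claw": 6.5, "x": -0.5, "y": 4, "z": 1, "turn": 0},
    {"claw": 6.5, "x": -0.5, "y": 4, "z": 0, "turn": 0},
  ],
)

```text
time: 5.7
position: [0.5515, -0.0633, 0.3174]
orientation: [[0.993, 0.121, 0.006], [0.121, -0.993, -0.0], [0.006, 0.001, -1.0]]
force: [1.5, 0.9, 1.4]
grip_width: 0.71
```

Emit:
arm_command(
  series=[
    {"claw": 6.5, "x": -0.5, "y": 4, "z": 0, "turn": -0.005},
    {"claw": 6.5, "x": -0.5, "y": 4, "z": 0, "turn": -0.005},
    {"claw": 6.5, "x": -0.5, "y": 4, "z": 0, "turn": -0.005},
    {"claw": 6.5, "x": -0.5, "y": 4, "z": 0, "turn": -0.005},
    {"claw": 6.5, "x": -0.5, "y": 4, "z": 0, "turn": -0.005},
    {"claw": 6.5, "x": -0.5, "y": 4, "z": 0, "turn": -0.005},
    {"claw": 6.5, "x": -0.5, "y": 4, "z": 0, "turn": -0.005},
    {"claw": 6.5, "x": -0.5, "y": 2, "z": 0, "turn": -0.005},
    {"claw": 6.5, "x": -0.5, "y": 1, "z": 0, "turn": 0},
    {"claw": 6.5, "x": 0, "y": 0, "z": 0, "turn": 0},
  ],
)

```text
time: 6.53
position: [0.5042, 0.2481, 0.3145]
orientation: [[0.996, 0.086, 0.0], [0.086, -0.996, 0.002], [0.001, -0.002, -1.0]]
force: [-0.7, 0.2, -0.6]
grip_width: 0.763
```

```bash
python3 - <<'E'
from h import *
s=monitor.observe();print(s['time'],np.round(s['position'],4),np.round(s['force'],1),s['grip_width'],np.round(s['q'],2))
C={n:cap(n) for n in('scene','top','wrist')}
c=C['wrist'];print(np.round(c['xyz'],3),np.round(c['orientation'],3).tolist(),c['fx'])
for l in ['jar_mouth','jar_pivot','stopper_center','stopper_top']:
    ps={n:pins(n,l) for n in C}; print(l,ps)
    rs=[ray(C[n],ps[n][0][1]) for n in ('scene','wrist') if ps[n]]
    if len(rs)>1: print('  ',tri(rs))
cv2.imwrite('pics/w1.png',np.vstack([c['image'],C['top']['image'][100:300]]))
E
```

```text
6.5333 [0.5042 0.2481 0.3145] [-0.7  0.2 -0.6] 0.7627712714114766 [-0.3   0.3  -0.33  1.58  0.1   1.28 -2.13]
[0.581 0.25  0.457] [[0.08, 0.953, 0.293], [-0.997, 0.076, 0.025], [0.001, -0.294, 0.956]] 278.2834545076947
jar_mouth {'scene': [(0.67, array([364.8, 221.5]))], 'top': [(0.58, array([253.2, 182.5]))], 'wrist': []}
jar_pivot {'scene': [(0.63, array([366.6, 224.3]))], 'top': [(0.45, array([251.9, 184.3]))], 'wrist': []}
stopper_center {'scene': [(0.65, array([367.3, 217.5])), (0.57, array([295.8, 229.3])), (0.31, array([365.9, 224.7]))], 'top': [], 'wrist': [(0.74, array([317.2, 158. ]))]}
   (array([0.53369535, 0.24611244, 0.18177182]), [np.float64(0.0017446165798468698), np.float64(0.0017446165798468672)])
stopper_top {'scene': [(0.53, array([367.7, 202.7]))], 'top': [], 'wrist': [(0.65, array([319.2, 184.2]))]}
   (array([0.51870168, 0.24125775, 0.22416517]), [np.float64(0.0003537875156813315), np.float64(0.00035378751568128743)])
```

View pics/w1.png

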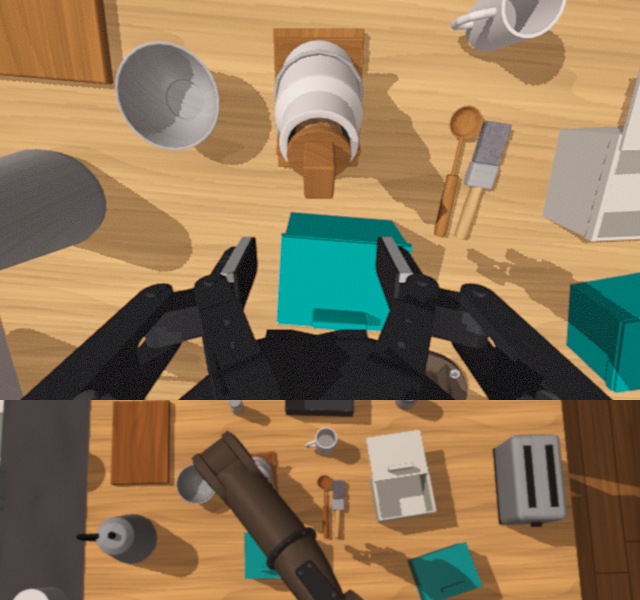

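```bash
cat >> h.py <<'E'
from scipy.optimize import least_squares
def axes(yaw):
    c,s=np.cos(yaw),np.sin(yaw);k,h=np.cos(np.pi/6),.5
    return np.array([[c*k,-s,-c*h],[s*k,c,-s*h],[h,0,k]])
OFF={'jar_mouth':0,'jar_pivot':-.012,'stopper_center':.013,'stopper_top':.052}
E
python3 - <<'E'
from h import *
obs=[]
g={'jar_mouth':[0.547,.243,.178]}
M0=np.array([.545,.243,.178])
for k in range(3):
  for n in('scene','wrist'):
    c=cap(n)
    for l,o in OFF.items():
      for cf,p in pins(n,l)[:1]:
        if np.linalg.norm(p-proj(c,M0+axes(.08)[:,2]*o))<20: obs.append((c,o,p,cf,l,n))
f=lambda v:np.concatenate([(proj(c,v[:3]+axes(.08)[:,2]*o)-p)*np.linalg.norm(v[:3]-c['xyz'])/c['fx']*1000 for c,o,p,*_ in obs])
r=least_squares(f,M0,loss='soft_l1',f_scale=2); v=r.x
print('mouth',v.round(4),'top',(v+axes(.08)[:,2]*.052).round(4))
for (c,o,p,cf,l,n),e in zip(obs,f(v).reshape(-1,2)): print(n,l,cf,e.round(1))
c=cap('wrist');im=cv2.resize(c['image'],None,fx=4,fy=4,interpolation=2)
R=axes(.08);S=v+R[:,2]*.013
def q(p): return tuple(((proj(c,S+R@np.array(p))+.5)*4).astype(int))
for z in(.003,.039):
  pts=[q((a*.021,b*.014,z)) for a,b in((-1,-1),(1,-1),(1,1),(-1,1))]
  cv2.polylines(im,[np.array(pts,np.int32)],True,(0,255,0) if z>.01 else (255,0,255),1)
th=np.linspace(0,6.28,40)
for rr,zz in((.032,.003),(.04,-.013)): cv2.polylines(im,[np.array([q((rr*np.cos(t),rr*np.sin(t),zz)) for t in th],np.int32)],True,(255,0,0),1)
cv2.imwrite('pics/o1.png',im[400:900,960:1640])
E
```

```text
mouth [0.5421 0.2441 0.173 ] top [0.5162 0.242  0.218 ]
scene jar_mouth 0.73 [-1.3  0.3]
scene jar_pivot 0.56 [5.5 4.6]
scene stopper_center 0.64 [ 0.6 -4.4]
scene stopper_top 0.69 [7.7 2.2]
wrist stopper_center 0.93 [-1.7 -0.3]
wrist stopper_top 0.93 [1.1 2.5]
scene jar_mouth 0.76 [-1.3 -5.4]
scene jar_pivot 0.76 [-8.8  2.9]
scene stopper_center 0.69 [ 3.5 -5.9]
scene stopper_top 0.76 [-3.2  8.2]
wrist stopper_center 0.88 [-1.5 -3. ]
wrist stopper_top 0.71 [ 0.8 -1. ]
scene jar_mouth 0.94 [-3.6 -2. ]
scene stopper_center 0.65 [ 1.5 -2.7]
scene stopper_top 0.74 [-0.3  1. ]
wrist stopper_center 0.75 [-1.6  1.3]
wrist stopper_top 0.94 [ 1.4 -0.2]
```

View pics/o1.png

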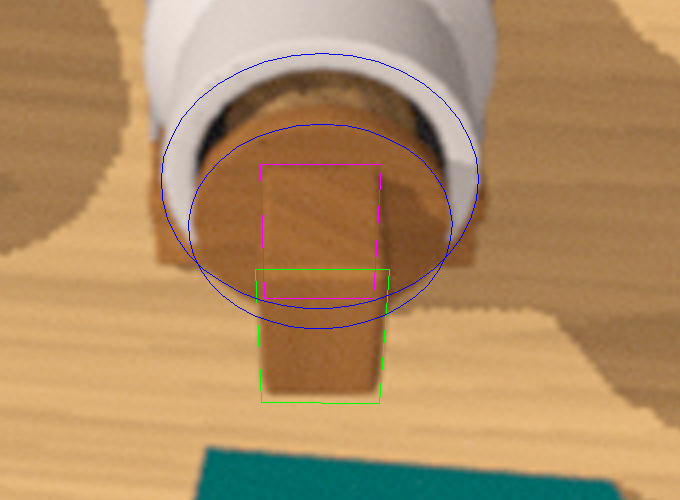

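Emit:
arm_command(
  series=[
    {"claw": 5, "x": 0.9, "y": -0.3, "z": 0, "turn": 0},
    {"claw": 5, "x": 0.9, "y": -0.25, "z": -2.0, "turn": 0},
    {"claw": 5, "x": 0, "y": 0, "z": -2.5, "turn": 0},
    {"claw": 5, "x": 0, "y": 0, "z": -2.5, "turn": 0},
    {"claw": 5, "x": 0, "y": 0, "z": -2.0, "turn": 0},
    {"claw": 5, "x": 0, "y": 0, "z": -1.0, "turn": 0},
    {"claw": 5, "x": 0, "y": 0, "z": -0.5, "turn": 0},
    {"claw": 5, "x": 0, "y": 0, "z": 0, "turn": 0},
    {"claw": 5, "x": 0, "y": 0, "z": 0, "turn": 0},
  ],
)

```text
time: 9.58
position: [0.5241, 0.2398, 0.2097]
orientation: [[0.997, 0.082, 0.001], [0.082, -0.997, 0.001], [0.001, -0.0, -1.0]]
force: [0.5, -0.2, 0.5]
grip_width: 0.583
```

```bash
python3 - <<'E'
from h import *
c=cap('wrist');d=cap('scene')
im=cv2.resize(d['image'][170:250,310:420],(660,480),interpolation=2)
def P(p): 
    u=proj(d,p); return tuple(((u-[310,170]+.5)*6).astype(int))
s=monitor.observe();print(s['position'],s['force'])
cv2.circle(im,P(s['position']),4,(0,255,0),1)
cv2.imwrite('pics/w2.png',np.hstack([cv2.resize(c['image'][110:360,200:440],None,fx=1,fy=1) if 0 else cv2.resize(c['image'][120:320,240:400],(384,480),interpolation=2),im[:,100:510]]))
for n in('wrist','scene'): print({l:pins(n,l)[:1] for l in OFF})
E
```

```text
[0.52424927 0.23998693 0.21018825] [ 0.13058634  0.46717155 -0.01962403]
{'jar_mouth': [], 'jar_pivot': [], 'stopper_center': [(0.74, array([311.8, 211.5]))], 'stopper_top': [(0.94, array([307.3, 263.9]))]}
{'jar_mouth': [(0.41, array([297.6, 231.2]))], 'jar_pivot': [(0.96, array([363.9, 227.3]))], 'stopper_center': [(0.67, array([365. , 218.4]))], 'stopper_top': [(0.87, array([367.2, 201.9]))]}
```

View pics/w2.png

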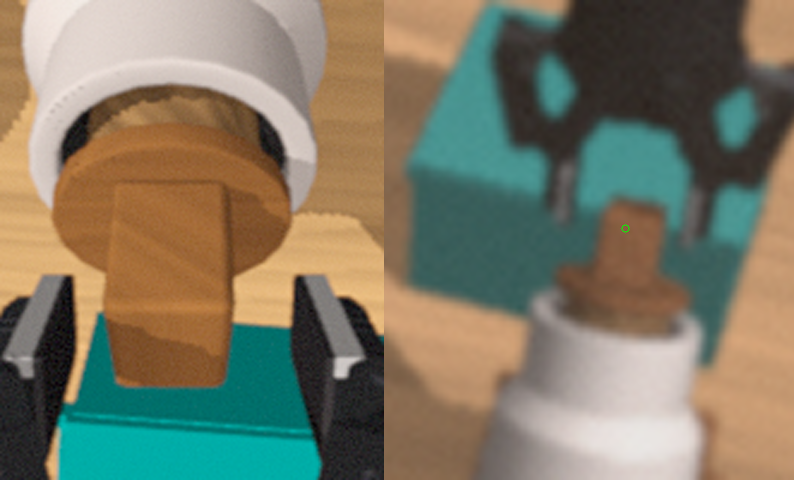

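```bash
python3 - <<'E'
from h import *
c=cap('wrist');d=cap('scene')
pts=[((.021,.014,.039),(284.6,245.8)),((.021,-.014,.039),(336.7,249.2)),((-.021,.014,.039),(288.3,280)),((-.021,-.014,.039),(333.8,280.8)),((.021,.014,.003),(288.3,196.3)),((.021,-.014,.003),(333.3,196.3))]
f=lambda v:np.concatenate([proj(c,v[:3]+axes(v[3])@np.array(p))-np.array(u)-.0 for p,u in pts])
r=least_squares(f,[.54,.243,.18,.08]);v=r.x
print(v.round(4),f(v).reshape(-1,2).round(1).tolist())
R=axes(v[3]);print('top',(v[:3]+R[:,2]*.039).round(4),'grasp28',(v[:3]+R[:,2]*.028).round(4),'pivot',(v[:3]-R[:,2]*.025).round(4))
print('scene proj center,top,pivot',proj(d,v[:3]).round(1),proj(d,v[:3]+R[:,2]*.039).round(1),proj(d,v[:3]-R[:,2]*.025).round(1))
E
```

```text
[0.5292 0.2426 0.1729 0.0709] [[-0.4, 0.3], [-0.2, -2.6], [0.8, 1.3], [-1.4, 0.9], [0.7, 0.1], [0.6, 0.5]]
top [0.5097 0.2412 0.2067] grasp28 [0.5152 0.2416 0.1972] pivot [0.5416 0.2435 0.1513]
scene proj center,top,pivot [365.5 218.2] [367.9 205.1] [364.  226.4]
```

Emit:
arm_command(
  series=[
    {"claw": 5, "x": -0.9, "y": 0.2, "z": 0, "turn": 0},
    {"claw": 5, "x": 0, "y": 0, "z": -1.0, "turn": 0},
    {"claw": 5, "x": 0, "y": 0, "z": -0.7, "turn": 0},
    {"claw": 5, "x": 0, "y": 0, "z": -0.3, "turn": 0},
    {"claw": 5, "x": 0, "y": 0, "z": 0, "turn": 0},
  ],
)

```text
time: 10.6
position: [0.5138, 0.241, 0.1874]
orientation: [[0.997, 0.082, -0.002], [0.082, -0.997, -0.001], [-0.002, 0.001, -1.0]]
force: [0.4, 0.5, 0.8]
grip_width: 0.59
```

Emit:
arm_command(
  series=[
    {"claw": 5, "x": 0, "y": 0, "z": -0.4, "turn": 0},
    {"claw": 5, "x": 0, "y": 0, "z": -0.4, "turn": 0},
    {"claw": 5, "x": 0, "y": 0, "z": -0.2, "turn": 0},
    {"claw": 5, "x": 0, "y": 0, "z": 0, "turn": 0},
  ],
)

```text
time: 10.93
position: [0.5143, 0.2414, 0.1782]
orientation: [[0.997, 0.082, -0.001], [0.082, -0.997, -0.0], [-0.001, 0.0, -1.0]]
force: [0.7, 0.1, -0.2]
grip_width: 0.584
```

```bash
python3 - <<'E'
from h import *
c=cap('wrist');d=cap('scene')
s=monitor.observe();print(s['position'],s['force'])
cv2.imwrite('pics/w3.png',np.hstack([cv2.resize(c['image'][120:320,240:400],(384,480),interpolation=2),cv2.resize(d['image'][170:250,326:396],(420,480),interpolation=2)]))
E
```

```text
[0.51451809 0.24153429 0.17882276] [-0.04285616  0.16929294 -0.14979486]
```

View pics/w3.png

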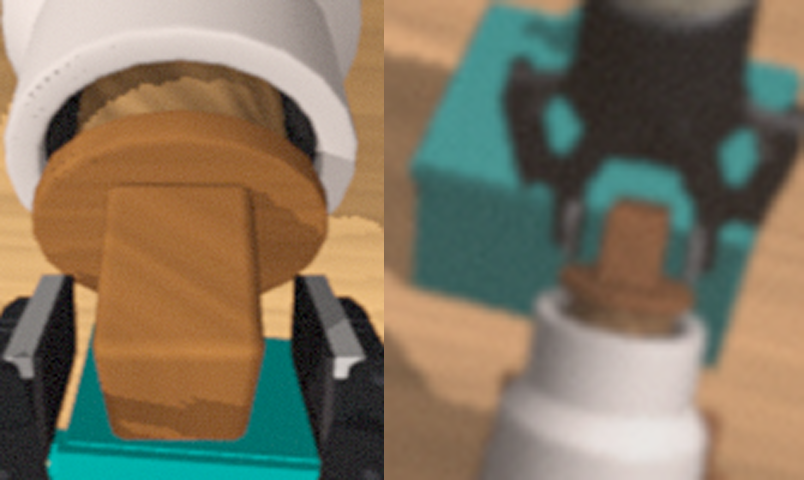

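Emit:
arm_command(
  series=[
    {"claw": 3.2, "x": 0, "y": 0, "z": 0, "turn": 0},
    {"claw": 2.6, "x": 0, "y": 0, "z": 0, "turn": 0},
    {"claw": 1.5, "x": 0, "y": 0, "z": 0, "turn": 0},
    {"claw": 1.5, "x": 0, "y": 0, "z": 0, "turn": 0},
    {"claw": 1.5, "x": 0, "y": 0, "z": 0, "turn": 0},
  ],
  squeeze=70,
)

```text
time: 11.45
position: [0.5143, 0.2419, 0.1794]
orientation: [[0.997, 0.082, 0.0], [0.082, -0.997, 0.0], [0.0, -0.0, -1.0]]
force: [-3.1, -0.5, 5.2]
grip_width: 0.318
```

Emit:
arm_command(
  series=[
    {"claw": 1.5, "x": -0.033, "y": 0.23, "z": 0.043, "turn": -0.085},
    {"claw": 1.5, "x": -0.013, "y": 0.23, "z": 0.043, "turn": -0.085},
    {"claw": 1.5, "x": 0.006, "y": 0.228, "z": 0.043, "turn": -0.085},
    {"claw": 1.5, "x": 0.026, "y": 0.224, "z": 0.043, "turn": -0.085},
    {"claw": 1.5, "x": 0, "y": 0, "z": 0, "turn": 0},
  ],
)

```text
time: 11.87
position: [0.5152, 0.2531, 0.1809]
orientation: [[0.966, -0.259, 0.002], [-0.259, -0.966, 0.003], [0.002, -0.004, -1.0]]
force: [0.6, 3.8, -0.8]
grip_width: 0.319
```

```bash
python3 - <<'E'
from h import *
s=monitor.observe();print(s['position'],s['force'],s['wrist_torque'],np.round(s['q'],2))
c=cap('wrist');d=cap('scene')
cv2.imwrite('pics/w4.png',np.hstack([cv2.resize(c['image'][120:320,240:400],(384,480),interpolation=2),cv2.resize(d['image'][170:250,326:396],(420,480),interpolation=2)]))
E
```

```text
[0.51520034 0.25308244 0.18091831] [ 0.5638699   3.75349693 -0.84550156] [ 1.27159085 -0.1411267  -0.08920786] [-0.37  0.41 -0.24  1.75  0.11  0.99 -2.49]
```

View pics/w4.png

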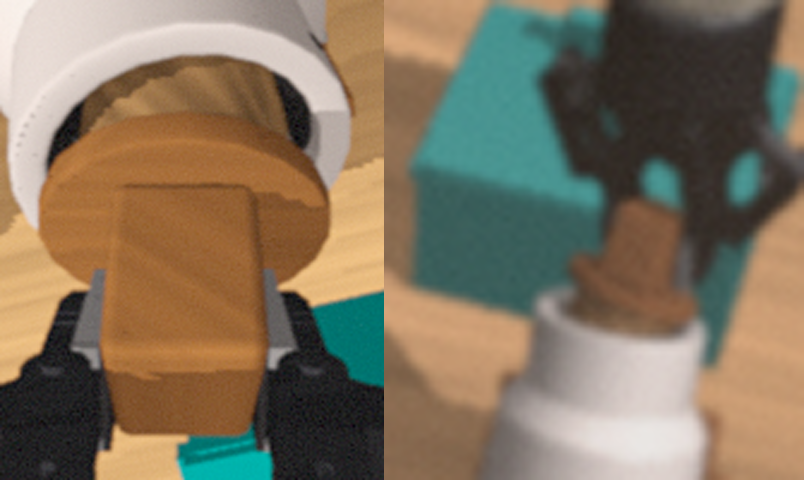

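Emit:
arm_command(
  series=[
    {"claw": 1.5, "x": -0.067, "y": -0.227, "z": 0.027, "turn": 0.085},
    {"claw": 1.5, "x": -0.047, "y": -0.231, "z": 0.027, "turn": 0.085},
    {"claw": 1.5, "x": -0.028, "y": -0.232, "z": 0.027, "turn": 0.085},
    {"claw": 1.5, "x": -0.008, "y": -0.233, "z": 0.027, "turn": 0.085},
    {"claw": 1.5, "x": 0.013, "y": -0.231, "z": 0.027, "turn": 0.085},
    {"claw": 1.5, "x": 0.032, "y": -0.228, "z": 0.027, "turn": 0.085},
    {"claw": 1.5, "x": 0.05, "y": -0.223, "z": 0.027, "turn": 0.085},
    {"claw": 1.5, "x": 0.07, "y": -0.217, "z": 0.027, "turn": 0.085},
    {"claw": 1.5, "x": 0, "y": 0, "z": 0, "turn": 0},
  ],
)

```text
time: 12.72
position: [0.5151, 0.2302, 0.1823]
orientation: [[0.911, 0.411, -0.0], [0.411, -0.911, -0.002], [-0.001, 0.002, -1.0]]
force: [2.1, -2.0, -2.0]
grip_width: 0.316
```

```bash
python3 - <<'E'
from h import *
s=monitor.observe();print(s['position'],s['force'],s['wrist_torque'],np.round(s['q'],2))
c=cap('wrist');d=cap('scene')
cv2.imwrite('pics/w5.png',np.hstack([cv2.resize(c['image'][120:320,240:400],(384,480),interpolation=2),cv2.resize(d['image'][170:250,326:396],(420,480),interpolation=2)]))
E
```

```text
[0.51510112 0.23017584 0.18229873] [ 2.08377183 -2.0061771  -1.96485604] [-0.81137339 -0.4340376   0.14889958] [-0.23  0.42 -0.39  1.76  0.19  1.   -1.84]
```

View pics/w5.png

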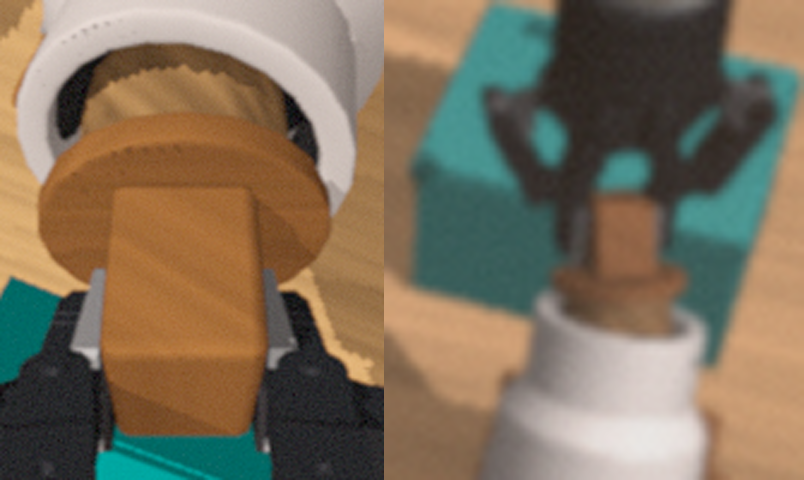

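Emit:
arm_command(
  series=[
    {"claw": 1.5, "x": -0.1, "y": 0.215, "z": 0.029, "turn": -0.085},
    {"claw": 1.5, "x": -0.083, "y": 0.221, "z": 0.029, "turn": -0.085},
    {"claw": 1.5, "x": -0.064, "y": 0.226, "z": 0.029, "turn": -0.085},
    {"claw": 1.5, "x": -0.045, "y": 0.229, "z": 0.029, "turn": -0.085},
    {"claw": 1.5, "x": -0.025, "y": 0.231, "z": 0.029, "turn": -0.085},
    {"claw": 1.5, "x": -0.005, "y": 0.23, "z": 0.029, "turn": -0.085},
    {"claw": 1.5, "x": 0.014, "y": 0.229, "z": 0.029, "turn": -0.085},
    {"claw": 1.5, "x": 0.034, "y": 0.225, "z": 0.029, "turn": -0.085},
  ],
)

```text
time: 13.48
position: [0.5112, 0.253, 0.1853]
orientation: [[0.966, -0.259, 0.0], [-0.259, -0.966, 0.003], [-0.0, -0.003, -1.0]]
force: [-2.3, 4.8, 2.9]
grip_width: 0.319
```

Emit:
arm_command(
  series=[
    {"claw": 1.5, "x": -0.069, "y": -0.227, "z": 0.029, "turn": 0.085},
    {"claw": 1.5, "x": -0.048, "y": -0.231, "z": 0.029, "turn": 0.085},
    {"claw": 1.5, "x": -0.029, "y": -0.232, "z": 0.029, "turn": 0.085},
    {"claw": 1.5, "x": -0.009, "y": -0.233, "z": 0.029, "turn": 0.085},
    {"claw": 1.5, "x": 0.012, "y": -0.231, "z": 0.029, "turn": 0.085},
    {"claw": 1.5, "x": 0.031, "y": -0.228, "z": 0.029, "turn": 0.085},
    {"claw": 1.5, "x": 0.049, "y": -0.223, "z": 0.029, "turn": 0.085},
    {"claw": 1.5, "x": 0.069, "y": -0.217, "z": 0.029, "turn": 0.085},
  ],
)

```text
time: 14.15
position: [0.5114, 0.2312, 0.1874]
orientation: [[0.912, 0.409, -0.001], [0.409, -0.912, -0.002], [-0.001, 0.001, -1.0]]
force: [-2.0, -5.5, -0.3]
grip_width: 0.315
```

Emit:
arm_command(
  series=[
    {"claw": 1.5, "x": -0.1, "y": 0.215, "z": 0.029, "turn": -0.085},
    {"claw": 1.5, "x": -0.083, "y": 0.221, "z": 0.029, "turn": -0.085},
    {"claw": 1.5, "x": -0.064, "y": 0.226, "z": 0.029, "turn": -0.085},
    {"claw": 1.5, "x": -0.045, "y": 0.229, "z": 0.029, "turn": -0.085},
    {"claw": 1.5, "x": -0.025, "y": 0.231, "z": 0.029, "turn": -0.085},
    {"claw": 1.5, "x": -0.005, "y": 0.23, "z": 0.029, "turn": -0.085},
    {"claw": 1.5, "x": 0.014, "y": 0.229, "z": 0.029, "turn": -0.085},
    {"claw": 1.5, "x": 0.034, "y": 0.225, "z": 0.029, "turn": -0.085},
  ],
)

```text
time: 14.82
position: [0.5085, 0.2525, 0.1905]
orientation: [[0.966, -0.26, 0.001], [-0.26, -0.966, 0.002], [0.0, -0.002, -1.0]]
force: [-0.5, 2.7, 1.7]
grip_width: 0.32
```

Emit:
arm_command(
  series=[
    {"claw": 1.5, "x": -0.069, "y": -0.227, "z": 0.029, "turn": 0.085},
    {"claw": 1.5, "x": -0.048, "y": -0.231, "z": 0.029, "turn": 0.085},
    {"claw": 1.5, "x": -0.029, "y": -0.232, "z": 0.029, "turn": 0.085},
    {"claw": 1.5, "x": -0.009, "y": -0.233, "z": 0.029, "turn": 0.085},
    {"claw": 1.5, "x": 0.012, "y": -0.231, "z": 0.029, "turn": 0.085},
    {"claw": 1.5, "x": 0.031, "y": -0.228, "z": 0.029, "turn": 0.085},
    {"claw": 1.5, "x": 0.049, "y": -0.223, "z": 0.029, "turn": 0.085},
    {"claw": 1.5, "x": 0.069, "y": -0.217, "z": 0.029, "turn": 0.085},
  ],
)

```text
time: 15.48
position: [0.5089, 0.2323, 0.1923]
orientation: [[0.912, 0.411, 0.0], [0.411, -0.912, 0.0], [0.0, -0.0, -1.0]]
force: [-0.2, 0.6, -0.7]
grip_width: 0.317
```

Emit:
arm_command(
  series=[
    {"claw": 1.5, "x": -0.1, "y": 0.215, "z": 0.029, "turn": -0.085},
    {"claw": 1.5, "x": -0.083, "y": 0.221, "z": 0.029, "turn": -0.085},
    {"claw": 1.5, "x": -0.064, "y": 0.226, "z": 0.029, "turn": -0.085},
    {"claw": 1.5, "x": -0.045, "y": 0.229, "z": 0.029, "turn": -0.085},
  ],
)

```text
time: 15.82
position: [0.5049, 0.2418, 0.1932]
orientation: [[0.997, 0.076, -0.002], [0.076, -0.997, 0.0], [-0.002, -0.0, -1.0]]
force: [-2.7, -0.7, 0.0]
grip_width: 0.321
```

```bash
python3 - <<'E'
from h import *
s=monitor.observe();print(s['position'],s['force'])
c=cap('wrist');d=cap('scene')
cv2.imwrite('pics/w6.png',np.hstack([cv2.resize(c['image'][80:320,220:420],(400,480),interpolation=2),cv2.resize(d['image'][170:280,326:416],(393,480),interpolation=2)]))
E
```

```text
[0.50487952 0.24181363 0.19315937] [-2.69242416 -0.741046    0.00728491]
```

View pics/w6.png

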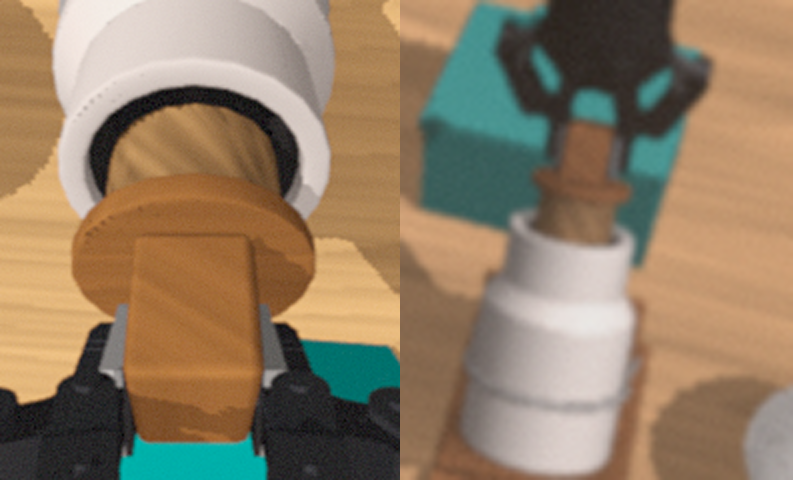

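Emit:
arm_command(
  series=[
    {"claw": 1.5, "x": -0.1, "y": -0.01, "z": 0.173, "turn": 0},
    {"claw": 1.5, "x": -0.1, "y": -0.01, "z": 0.173, "turn": 0},
    {"claw": 1.5, "x": 0, "y": 0, "z": 0, "turn": 0},
  ],
)

```text
time: 16.17
position: [0.5042, 0.2411, 0.197]
orientation: [[0.997, 0.083, 0.001], [0.083, -0.997, 0.001], [0.001, -0.001, -1.0]]
force: [-0.7, 0.5, -0.8]
grip_width: 0.315
```

Emit:
arm_command(
  series=[
    {"claw": 1.5, "x": -0.45, "y": -0.03, "z": 0.78, "turn": 0},
    {"claw": 1.5, "x": -0.45, "y": -0.03, "z": 0.78, "turn": 0},
    {"claw": 1.5, "x": -0.45, "y": -0.03, "z": 0.78, "turn": 0},
    {"claw": 1.5, "x": -0.45, "y": -0.03, "z": 0.78, "turn": 0},
    {"claw": 1.5, "x": -0.45, "y": -0.03, "z": 0.78, "turn": 0},
    {"claw": 1.5, "x": 0, "y": 0, "z": 1.5, "turn": 0},
    {"claw": 1.5, "x": 0, "y": 0, "z": 2, "turn": 0},
    {"claw": 1.5, "x": 0, "y": -1, "z": 1.5, "turn": 0},
    {"claw": 1.5, "x": 0, "y": -2, "z": 0, "turn": 0},
    {"claw": 1.5, "x": 0.2, "y": -3, "z": 0, "turn": 0},
  ],
)

```text
time: 17.0
position: [0.4832, 0.1818, 0.2875]
orientation: [[0.996, 0.086, 0.002], [0.086, -0.996, 0.003], [0.003, -0.002, -1.0]]
force: [0.7, -0.6, -0.5]
grip_width: 0.32
```

Emit:
arm_command(
  series=[
    {"claw": 1.5, "x": 0.2, "y": -3.5, "z": 0, "turn": 0},
    {"claw": 1.5, "x": 0.2, "y": -3.9, "z": 0, "turn": 0},
    {"claw": 1.5, "x": 0.2, "y": -3.9, "z": 0, "turn": 0},
    {"claw": 1.5, "x": 0.2, "y": -3.9, "z": 0, "turn": 0},
    {"claw": 1.5, "x": 0.2, "y": -3.9, "z": 0, "turn": 0},
    {"claw": 1.5, "x": 0.2, "y": -3.9, "z": 0, "turn": 0},
    {"claw": 1.5, "x": 0.2, "y": -3.9, "z": 0, "turn": 0},
    {"claw": 1.5, "x": 0.2, "y": -3.9, "z": 0, "turn": 0},
    {"claw": 1.5, "x": 0.2, "y": -3.9, "z": 0, "turn": 0},
    {"claw": 1.5, "x": 0.2, "y": -2.5, "z": 0, "turn": 0},
  ],
)

```text
time: 17.83
position: [0.5027, -0.1971, 0.2865]
orientation: [[0.997, 0.078, 0.001], [0.078, -0.997, -0.002], [0.001, 0.002, -1.0]]
force: [0.2, -0.8, -1.5]
grip_width: 0.319
```

Emit:
arm_command(
  series=[
    {"claw": 1.5, "x": 0.2, "y": -1.5, "z": 0, "turn": 0},
    {"claw": 1.5, "x": 0, "y": 0, "z": 0, "turn": 0},
    {"claw": 1.5, "x": 0, "y": 0, "z": 0, "turn": 0},
  ],
)

```text
time: 18.08
position: [0.5054, -0.2081, 0.286]
orientation: [[0.997, 0.08, 0.0], [0.08, -0.997, 0.0], [0.0, -0.0, -1.0]]
force: [-0.7, 2.1, -1.8]
grip_width: 0.32
```

```bash
python3 - <<'E'
from h import *
s=monitor.observe();print(s['position'],s['force'],s['grip_width'])
c=cap('wrist');d=cap('scene')
cv2.imwrite('pics/w7.png',np.vstack([c['image'][60:400],cv2.resize(d['image'][100:300,160:480],(640,250))[:, :]]))
E
```

```text
[ 0.50539706 -0.20806386  0.28598798] [-0.73299206  2.07926369 -1.756339  ] 0.31953549649160734
```

View pics/w7.png

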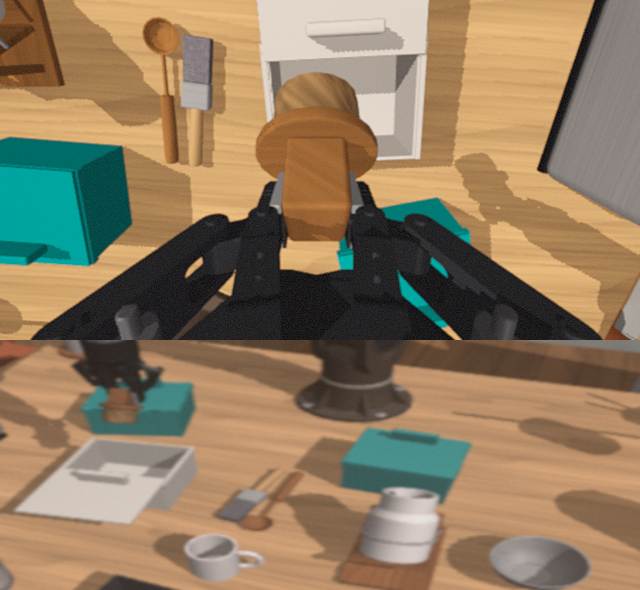

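Emit:
arm_command(
  series=[
    {"claw": 1.5, "x": 0.1, "y": -1.7, "z": 0, "turn": 0.015},
    {"claw": 1.5, "x": 0.1, "y": -1.8, "z": 0, "turn": 0.015},
    {"claw": 1.5, "x": 0, "y": 0, "z": -2.5, "turn": 0.015},
    {"claw": 1.5, "x": 0, "y": 0, "z": -3, "turn": 0},
    {"claw": 1.5, "x": 0, "y": 0, "z": -3, "turn": 0},
    {"claw": 1.5, "x": 0, "y": 0, "z": -3, "turn": 0},
    {"claw": 1.5, "x": 0, "y": 0, "z": -2, "turn": 0},
  ],
)

```text
time: 18.77
position: [0.5069, -0.2404, 0.1484]
orientation: [[0.992, 0.129, -0.002], [0.129, -0.992, 0.002], [-0.002, -0.002, -1.0]]
force: [-0.7, 1.0, -1.3]
grip_width: 0.318
```

```bash
python3 - <<'E'
from h import *
s=monitor.observe();print(s['position'],s['force'],s['grip_width'])
c=cap('wrist')
cv2.imwrite('pics/w8.png',c['image'])
E
```

```text
[ 0.50694444 -0.24035917  0.14839208] [-0.73565047  0.96574005 -1.30653819] 0.31754255013088795
```

View pics/w8.png

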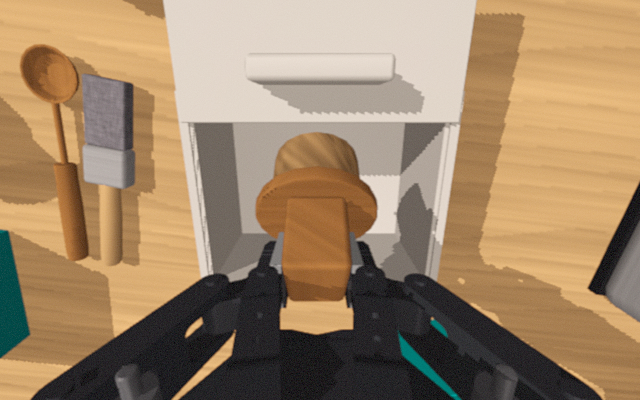

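Emit:
arm_command(
  series=[
    {"claw": 1.5, "x": 0, "y": -0.1, "z": -2, "turn": 0},
    {"claw": 1.5, "x": 0, "y": -0.1, "z": -2, "turn": 0},
    {"claw": 1.5, "x": 0, "y": 0, "z": -2, "turn": 0},
    {"claw": 1.5, "x": 0, "y": 0, "z": -1.2, "turn": 0},
    {"claw": 1.5, "x": 0, "y": 0, "z": -0.8, "turn": 0},
    {"claw": 1.5, "x": 0, "y": 0, "z": -0.4, "turn": 0},
    {"claw": 1.5, "x": 0, "y": 0, "z": 0, "turn": 0},
  ],
)

```text
time: 19.4
position: [0.508, -0.244, 0.0667]
orientation: [[0.992, 0.127, -0.0], [0.127, -0.992, 0.0], [-0.0, -0.0, -1.0]]
force: [0.1, 0.7, -0.8]
grip_width: 0.318
```

Emit:
arm_command(
  series=[
    {"claw": 1.5, "x": 0, "y": 0, "z": -0.2, "turn": 0},
    {"claw": 1.5, "x": 0, "y": 0, "z": -0.2, "turn": 0},
    {"claw": 1.5, "x": 0, "y": 0, "z": 0, "turn": 0},
  ],
)

```text
time: 19.65
position: [0.508, -0.2448, 0.063]
orientation: [[0.992, 0.126, 0.001], [0.126, -0.992, -0.0], [0.001, 0.0, -1.0]]
force: [-0.4, -0.3, -1.8]
grip_width: 0.322
```

Emit:
arm_command(
  series=[
    {"claw": 1.5, "x": 0, "y": 0, "z": -0.2, "turn": 0},
    {"claw": 1.5, "x": 0, "y": 0, "z": -0.2, "turn": 0},
    {"claw": 1.5, "x": 0, "y": 0, "z": 0, "turn": 0},
  ],
)

```text
time: 19.9
position: [0.5075, -0.2447, 0.0584]
orientation: [[0.992, 0.126, -0.0], [0.126, -0.992, 0.0], [-0.0, -0.0, -1.0]]
force: [0.1, 0.8, -1.4]
grip_width: 0.316
```

Emit:
arm_command(
  series=[
    {"claw": 1.5, "x": 0, "y": 0, "z": -0.2, "turn": 0},
    {"claw": 1.5, "x": 0, "y": 0, "z": 0, "turn": 0},
  ],
)

```text
time: 20.07
position: [0.5075, -0.2446, 0.0563]
orientation: [[0.992, 0.126, -0.0], [0.126, -0.992, 0.0], [-0.0, -0.0, -1.0]]
force: [-1.1, 0.3, -1.3]
grip_width: 0.319
```

Emit:
arm_command(
  series=[
    {"claw": 1.5, "x": 0, "y": 0, "z": -0.2, "turn": 0},
    {"claw": 1.5, "x": 0, "y": 0, "z": 0, "turn": 0},
  ],
)

```text
time: 20.23
position: [0.5075, -0.2446, 0.0543]
orientation: [[0.992, 0.126, -0.0], [0.126, -0.992, 0.0], [-0.0, -0.0, -1.0]]
force: [-0.8, -0.2, -1.0]
grip_width: 0.321
```

Emit:
arm_command(
  series=[
    {"claw": 1.5, "x": 0, "y": 0, "z": -0.2, "turn": 0},
    {"claw": 1.5, "x": 0, "y": 0, "z": 0, "turn": 0},
  ],
)

```text
time: 20.4
position: [0.5076, -0.2446, 0.0523]
orientation: [[0.992, 0.126, -0.0], [0.126, -0.992, 0.0], [-0.0, -0.0, -1.0]]
force: [-0.5, 0.2, -1.0]
grip_width: 0.32
```

Emit:
arm_command(
  series=[
    {"claw": 1.5, "x": 0, "y": 0, "z": -0.2, "turn": 0},
    {"claw": 1.5, "x": 0, "y": 0, "z": 0, "turn": 0},
  ],
)

```text
time: 20.57
position: [0.5076, -0.2446, 0.0503]
orientation: [[0.992, 0.126, -0.0], [0.126, -0.992, 0.0], [-0.0, -0.0, -1.0]]
force: [0.5, 0.5, -1.3]
grip_width: 0.318
```

Emit:
arm_command(
  series=[
    {"claw": 1.5, "x": 0, "y": 0, "z": -0.2, "turn": 0},
    {"claw": 1.5, "x": 0, "y": 0, "z": 0, "turn": 0},
  ],
)

```text
time: 20.73
position: [0.5075, -0.2446, 0.0483]
orientation: [[0.992, 0.126, -0.0], [0.126, -0.992, 0.0], [-0.0, -0.0, -1.0]]
force: [0.7, -0.2, -0.3]
grip_width: 0.318
```

Emit:
arm_command(
  series=[
    {"claw": 1.5, "x": 0, "y": 0, "z": -0.2, "turn": 0},
    {"claw": 1.5, "x": 0, "y": 0, "z": 0, "turn": 0},
  ],
)

```text
time: 20.9
position: [0.5076, -0.2446, 0.0463]
orientation: [[0.992, 0.126, -0.0], [0.126, -0.992, 0.0], [-0.0, -0.0, -1.0]]
force: [-0.3, -0.4, -1.0]
grip_width: 0.322
```

Emit:
arm_command(
  series=[
    {"claw": 1.5, "x": 0, "y": 0, "z": -0.15, "turn": 0},
    {"claw": 1.5, "x": 0, "y": 0, "z": 0, "turn": 0},
  ],
)

```text
time: 21.07
position: [0.5076, -0.2446, 0.0448]
orientation: [[0.992, 0.126, -0.0], [0.126, -0.992, 0.0], [-0.0, -0.0, -1.0]]
force: [-0.4, 1.0, -2.0]
grip_width: 0.317
```

```bash
python3 - <<'E'
from h import *
s=monitor.observe();print(s['position'],s['force'],s['grip_width'])
c=cap('wrist')
cv2.imwrite('pics/w9.png',c['image'][80:360,160:480])
E
```

```text
[ 0.50756522 -0.24463271  0.04484305] [-0.40615554  1.03110883 -1.99789202] 0.31701545170591583
```

View pics/w9.png

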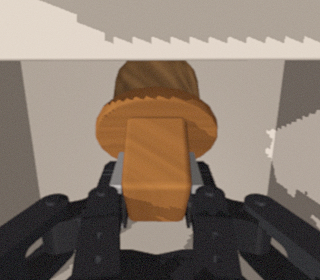

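Emit:
arm_command(
  series=[
    {"claw": 1.5, "x": 0, "y": 0, "z": -0.2, "turn": 0},
    {"claw": 1.5, "x": 0, "y": 0, "z": 0, "turn": 0},
  ],
)

```text
time: 21.28
position: [0.5079, -0.2448, 0.043]
orientation: [[0.992, 0.126, 0.0], [0.126, -0.992, -0.0], [0.0, 0.0, -1.0]]
force: [0.5, 0.4, -0.5]
grip_width: 0.318
```

Emit:
arm_command(
  series=[
    {"claw": 1.5, "x": 0, "y": 0, "z": -0.2, "turn": 0},
    {"claw": 1.5, "x": 0, "y": 0, "z": 0, "turn": 0},
  ],
)

```text
time: 21.45
position: [0.508, -0.2448, 0.0424]
orientation: [[0.992, 0.126, 0.001], [0.126, -0.992, -0.0], [0.001, 0.001, -1.0]]
force: [-4.7, 2.1, 16.8]
grip_width: 0.32
```

Emit:
arm_command(
  series=[
    {"claw": 1.5, "x": 0, "y": 0, "z": 0.15, "turn": 0},
    {"claw": 3.0, "x": 0, "y": 0, "z": 0, "turn": 0},
    {"claw": 3.4, "x": 0, "y": 0, "z": 0, "turn": 0},
    {"claw": 4.0, "x": 0, "y": 0, "z": 0, "turn": 0},
    {"claw": 5.0, "x": 0, "y": 0, "z": 0, "turn": 0},
    {"claw": 6.0, "x": 0, "y": 0, "z": 0, "turn": 0},
    {"claw": 7.0, "x": 0, "y": 0, "z": 0, "turn": 0},
    {"claw": 7.0, "x": 0, "y": 0, "z": 0, "turn": 0},
    {"claw": 7.0, "x": 0, "y": 0, "z": 0, "turn": 0},
    {"claw": 7.0, "x": 0, "y": 0, "z": 0, "turn": 0},
  ],
)

```text
time: 22.28
position: [0.5077, -0.2447, 0.0426]
orientation: [[0.992, 0.126, -0.0], [0.126, -0.992, -0.0], [-0.0, 0.0, -1.0]]
force: [-1.0, -0.0, 0.0]
grip_width: 0.82
```

```bash
python3 - <<'E'
from h import *
s=monitor.observe();print(s['position'],s['force'],s['grip_width'])
c=cap('wrist');d=cap('scene')
cv2.imwrite('pics/w10.png',np.hstack([c['image'][80:360,160:480],cv2.resize(d['image'][150:250,160:280],(336,280))]))
E
```

```text
[ 0.50768527 -0.24465619  0.04257435] [-1.01922902 -0.01933077  0.0159759 ] 0.8195179336379214
```

Emit:
arm_command(
  series=[
    {"claw": 8.5, "x": 0, "y": 0, "z": 0, "turn": 0},
    {"claw": 8.5, "x": 0, "y": 0, "z": 0, "turn": 0},
    {"claw": 8.5, "x": 0, "y": 0, "z": 0, "turn": 0},
    {"claw": 8.5, "x": 0, "y": 0, "z": 0.5, "turn": 0},
    {"claw": 8.5, "x": 0, "y": 0, "z": 1, "turn": 0},
  ],
)

```text
time: 22.8
position: [0.5069, -0.2444, 0.0572]
orientation: [[0.992, 0.126, -0.002], [0.126, -0.992, 0.001], [-0.002, -0.001, -1.0]]
force: [-0.1, 0.5, 0.5]
grip_width: 0.993
```

Emit:
arm_command(
  series=[
    {"claw": 8.5, "x": 0, "y": 0, "z": 2, "turn": 0},
    {"claw": 8.5, "x": 0, "y": 0, "z": 3, "turn": 0},
    {"claw": 8.5, "x": 0, "y": 0, "z": 4, "turn": 0},
    {"claw": 8.5, "x": 0, "y": 0, "z": 4, "turn": 0},
    {"claw": 8.5, "x": 0, "y": 0, "z": 4, "turn": 0},
    {"claw": 8.5, "x": 0, "y": 0, "z": 3, "turn": 0},
    {"claw": 8.5, "x": 0, "y": 0, "z": 0, "turn": 0},
  ],
)

```text
time: 23.38
position: [0.5106, -0.2458, 0.2658]
orientation: [[0.992, 0.126, 0.011], [0.126, -0.992, -0.004], [0.01, 0.006, -1.0]]
force: [0.3, -0.3, 1.1]
grip_width: 0.996
```

```bash
python3 - <<'E'
from h import *
s=monitor.observe();print(s['time'],s['position'],s['force'],s['grip_width'])
C={n:cap(n) for n in('wrist','scene','top')}
def tub(p):
    a=.126;R=np.array([[np.cos(a),-np.sin(a)],[np.sin(a),np.cos(a)]]); return np.r_[(np.array(p)[:2]-[.524,-.241])@R,p[2]-.004].round(4)
P={}
for l in('stopper_center','stopper_top','lid_ridge','tub_floor'):
    ps={n:pins(n,l)[:3] for n in C};print(l,ps)
for n,z in(('wrist',.045),('scene',.045)):
    for r in eyes.regions_of(n,'stopper_center')[:2]:
        ys,xs=np.nonzero(r['mask']);print(n,round(r['confidence'],2),len(xs),xs.min(),xs.max(),ys.min(),ys.max(),'tub',tub(on_z(C[n],(xs.mean(),ys.mean()),z)))
    for cf,p in pins(n,'stopper_center')[:1]: print(n,'ctr tub',tub(on_z(C[n],p,.043)))
    for cf,p in pins(n,'stopper_top')[:1]: print(n,'top tub if z=.082',tub(on_z(C[n],p,.082)))
for n in('jar_mouth','jar_pivot'): print(n,pins('scene',n)[:2],pins('top',n)[:1])
E
```

```text
23.3833 [ 0.51061603 -0.24578235  0.26583079] [ 0.3271374  -0.31402855  1.12194972] 0.9962238212829045
stopper_center {'wrist': [(0.72, array([311.6, 139.6]))], 'scene': [(0.36, array([220.6, 212.5]))], 'top': [(0.48, array([399.3, 186.6]))]}
stopper_top {'wrist': [(0.57, array([309.3, 138.4]))], 'scene': [(0.46, array([216.7, 204.5]))], 'top': [(0.56, array([260.2, 196.4])), (0.52, array([403.3, 181.9]))]}
lid_ridge {'wrist': [(0.57, array([310.7,  91.1]))], 'scene': [(0.86, array([209.2, 208.6])), (0.83, array([369.8, 178.2])), (0.57, array([234. , 133.9]))], 'top': [(0.77, array([273.5, 264.6])), (0.73, array([400.5, 167.9])), (0.63, array([454. , 282.6]))]}
tub_floor {'wrist': [(0.6, array([312.6, 155.5])), (0.4, array([167.1, 165.3]))], 'scene': [(0.77, array([228.9, 214.9])), (0.28, array([219.4, 202.6]))], 'top': [(0.62, array([397.6, 196.2])), (0.24, array([399.8, 187.3]))]}
wrist 0.97 1563 289 337 122 160 tub [ 0.0252 -0.0005  0.041 ]
wrist ctr tub [0.0244 0.0009 0.039 ]
wrist top tub if z=.082 [0.0296 0.0032 0.078 ]
scene 0.5 30 218 226 203 207 tub [-0.0115 -0.013   0.041 ]
scene 0.16 941 253 291 256 292 tub [0.2255 0.2295 0.041 ]
scene ctr tub [ 0.0231 -0.0048  0.039 ]
scene top tub if z=.082 [ 0.0253 -0.0103  0.078 ]
jar_mouth [(0.69, array([365. , 222.5]))] [(0.68, array([253.1, 182.5]))]
jar_pivot [(0.94, array([366.5, 223.7])), (0.7, array([220.3, 203.3]))] [(0.67, array([252.3, 186.9]))]
```

Emit:
arm_command(
  series=[
    {"claw": 0, "x": 2.4, "y": 0.35, "z": 0, "turn": 0},
    {"claw": 0, "x": 2.4, "y": 0.35, "z": 0, "turn": 0},
    {"claw": 0, "x": 2.4, "y": 0.35, "z": 0, "turn": 0},
    {"claw": 0, "x": 2.4, "y": 0.35, "z": 0, "turn": 0},
    {"claw": 0, "x": 2.4, "y": 0.35, "z": 0, "turn": 0},
    {"claw": 0, "x": 2.3, "y": 0.35, "z": 0, "turn": 0},
    {"claw": 0, "x": 0, "y": 0, "z": 0, "turn": 0},
    {"claw": 0, "x": 0, "y": 0, "z": 0, "turn": 0},
    {"claw": 0, "x": 0, "y": 0, "z": 0, "turn": 0},
  ],
)

```text
time: 25.38
position: [0.6501, -0.224, 0.2572]
orientation: [[0.992, 0.126, -0.001], [0.126, -0.992, -0.0], [-0.001, 0.0, -1.0]]
force: [-0.5, -0.4, -0.0]
grip_width: -0.003
```

```bash
python3 - <<'E'
from h import *
s=monitor.observe();print(s['time'],s['position'],s['grip_width'])
c=cap('wrist');d=cap('scene')
for n,C in(('wrist',c),('scene',d)):
  for l in('lid_ridge',):
    for cf,p in pins(n,l)[:3]: print(n,l,cf,p,on_z(C,p,.117).round(4))
print('expected ridge',.524+.085*.992,-.241+.085*.126)
E
```

```text
25.3833 [ 0.65009147 -0.22398942  0.25724573] -0.002541502459808213
wrist lid_ridge 0.85 [315.9 225.9] [ 0.6014 -0.2305  0.117 ]
scene lid_ridge 0.8 [367.5 175.1] [0.275  0.1911 0.117 ]
scene lid_ridge 0.79 [209.9 208.6] [ 0.6027 -0.2341  0.117 ]
scene lid_ridge 0.72 [230.9 136.2] [ 0.226  -0.3697  0.117 ]
expected ridge 0.60832 -0.23029
```

Emit:
arm_command(
  series=[
    {"claw": 0, "x": 0, "y": 0, "z": -3, "turn": 0},
    {"claw": 0, "x": 0, "y": 0, "z": -3.5, "turn": 0},
    {"claw": 0, "x": 0, "y": 0, "z": -3.5, "turn": 0},
    {"claw": 0, "x": 0, "y": 0, "z": -3, "turn": 0},
    {"claw": 0, "x": 0, "y": 0, "z": -1.1, "turn": 0},
    {"claw": 0, "x": 0, "y": 0, "z": 0, "turn": 0},
  ],
)

```text
time: 26.08
position: [0.6485, -0.2235, 0.1139]
orientation: [[0.992, 0.126, -0.005], [0.126, -0.992, 0.001], [-0.005, -0.002, -1.0]]
force: [-0.6, -0.7, 1.1]
grip_width: 0.001
```

Emit:
arm_command(
  series=[
    {"claw": 0, "x": -1.1, "y": -0.14, "z": 0, "turn": 0},
    {"claw": 0, "x": -1.1, "y": -0.14, "z": 0, "turn": 0},
    {"claw": 0, "x": -1.1, "y": -0.14, "z": 0, "turn": 0},
    {"claw": 0, "x": -1.1, "y": -0.14, "z": 0, "turn": 0},
    {"claw": 0, "x": -1.1, "y": -0.14, "z": 0, "turn": 0},
    {"claw": 0, "x": -1.1, "y": -0.14, "z": 0, "turn": 0},
    {"claw": 0, "x": -1.1, "y": -0.14, "z": 0, "turn": 0},
    {"claw": 0, "x": -1.1, "y": -0.14, "z": 0, "turn": 0},
  ],
)

```text
time: 26.75
position: [0.5644, -0.2355, 0.1196]
orientation: [[0.992, 0.126, 0.005], [0.126, -0.992, -0.001], [0.005, 0.002, -1.0]]
force: [3.5, 0.0, -1.9]
grip_width: 0.004
```

Emit:
arm_command(
  series=[
    {"claw": 0, "x": -1.1, "y": -0.14, "z": 0, "turn": 0},
    {"claw": 0, "x": -1.1, "y": -0.14, "z": 0, "turn": 0},
    {"claw": 0, "x": -1.1, "y": -0.14, "z": 0, "turn": 0},
    {"claw": 0, "x": -1.1, "y": -0.14, "z": 0, "turn": 0},
    {"claw": 0, "x": 0, "y": 0, "z": 0, "turn": 0},
  ],
)

```text
time: 27.17
position: [0.516, -0.2414, 0.1169]
orientation: [[0.992, 0.125, -0.002], [0.125, -0.992, -0.0], [-0.002, 0.0, -1.0]]
force: [-0.4, -0.1, -0.7]
grip_width: -0.001
```

Emit:
arm_command(
  series=[
    {"claw": 0, "x": -0.4, "y": -0.05, "z": 0, "turn": 0},
    {"claw": 0, "x": -0.4, "y": -0.05, "z": 0, "turn": 0},
    {"claw": 0, "x": -0.4, "y": -0.05, "z": 0, "turn": 0},
  ],
)

```text
time: 27.42
position: [0.5069, -0.2419, 0.1166]
orientation: [[0.992, 0.127, 0.001], [0.127, -0.992, -0.0], [0.001, 0.0, -1.0]]
force: [1.9, -0.8, 1.5]
grip_width: 0.002
```

Emit:
arm_command(
  series=[
    {"claw": 0, "x": -0.3, "y": -0.04, "z": 0, "turn": 0},
    {"claw": 0, "x": -0.3, "y": -0.04, "z": 0, "turn": 0},
    {"claw": 0, "x": 0, "y": 0, "z": 0, "turn": 0},
  ],
)

```text
time: 27.67
position: [0.4999, -0.2428, 0.1164]
orientation: [[0.992, 0.126, -0.001], [0.126, -0.992, 0.0], [-0.001, -0.0, -1.0]]
force: [0.0, -0.5, 0.2]
grip_width: 0.004
```

Emit:
arm_command(
  series=[
    {"claw": 0, "x": -0.3, "y": -0.04, "z": 0, "turn": 0},
    {"claw": 0, "x": 0, "y": 0, "z": 0, "turn": 0},
  ],
)

```text
time: 27.83
position: [0.4971, -0.2431, 0.1164]
orientation: [[0.992, 0.126, -0.001], [0.126, -0.992, 0.0], [-0.001, -0.0, -1.0]]
force: [-0.7, 0.4, -0.4]
grip_width: -0.003
```

Emit:
arm_command(
  series=[
    {"claw": 0, "x": -0.3, "y": -0.04, "z": 0, "turn": 0},
    {"claw": 0, "x": -0.2, "y": -0.02, "z": 0, "turn": 0},
  ],
)

```text
time: 28.0
position: [0.4925, -0.2436, 0.1165]
orientation: [[0.992, 0.127, -0.0], [0.127, -0.992, 0.0], [-0.0, -0.0, -1.0]]
force: [1.6, -0.3, -1.2]
grip_width: -0.002
```

Emit:
arm_command(
  series=[
    {"claw": 0, "x": -0.2, "y": -0.02, "z": 0, "turn": 0},
    {"claw": 0, "x": -0.2, "y": -0.02, "z": 0, "turn": 0},
  ],
)

```text
time: 28.17
position: [0.4912, -0.2438, 0.1169]
orientation: [[0.992, 0.127, 0.005], [0.127, -0.992, -0.0], [0.005, 0.001, -1.0]]
force: [15.4, 1.7, -13.2]
grip_width: -0.001
```

Emit:
arm_command(
  series=[
    {"claw": 0, "x": 1.0, "y": 0.12, "z": 0, "turn": 0},
    {"claw": 0, "x": 0.6, "y": 0.08, "z": 0.5, "turn": 0},
    {"claw": 0, "x": 0, "y": 0, "z": 3, "turn": 0},
    {"claw": 0, "x": 0, "y": 0, "z": 4, "turn": 0},
    {"claw": 0, "x": 0, "y": 0, "z": 4, "turn": 0},
    {"claw": 0, "x": 0, "y": 0, "z": 4, "turn": 0},
    {"claw": 0, "x": 0, "y": 0, "z": 0, "turn": 0},
    {"claw": 0, "x": 0, "y": 0, "z": 0, "turn": 0},
  ],
)

```text
time: 28.83
position: [0.5059, -0.2426, 0.2746]
orientation: [[0.992, 0.126, 0.004], [0.126, -0.992, -0.002], [0.004, 0.002, -1.0]]
force: [0.2, 0.0, -0.3]
grip_width: 0.001
```

```bash
python3 - <<'E'
from h import *
s=monitor.observe();print(s['time'],s['position'],s['force'])
C={n:cap(n) for n in('scene','top','wrist')}
for l in('lid_ridge','jar_mouth','jar_pivot','spoon','mug','brush','bowl'): print(l,{n:pins(n,l)[:3] for n in('scene','top')})
for cf,p in pins('wrist','lid_ridge')[:2]: print('ridge wrist',cf,on_z(C['wrist'],p,.117).round(4))
a=C['scene'];b=cv2.imread('pics/scene0.png')
df=cv2.absdiff(a['image'],b).max(2)>40
n,_,st,_=cv2.connectedComponentsWithStats(df.astype(np.uint8));print([x.tolist() for x in st[1:] if x[4]>25])
E
```

```text
28.8333 [ 0.50589045 -0.24260164  0.27457203] [ 0.19376885  0.03484676 -0.31691172]
lid_ridge {'scene': [(0.94, array([369.3, 176.2])), (0.76, array([222.8, 182.4])), (0.65, array([230.5, 134.5]))], 'top': [(0.96, array([407.3, 206.2])), (0.71, array([452.3, 286.1])), (0.55, array([271.2, 265.3]))]}
jar_mouth {'scene': [(0.65, array([365.7, 222.5]))], 'top': [(0.57, array([253.9, 182.4]))]}
jar_pivot {'scene': [(0.68, array([367.2, 225.8])), (0.39, array([264.3, 283.5])), (0.19, array([287.9, 223.1]))], 'top': [(0.81, array([250.9, 187.6]))]}
spoon {'scene': [(0.59, array([299. , 231.3]))], 'top': [(0.9, array([329. , 204.8])), (0.63, array([255.4, 187.1]))]}
mug {'scene': [(0.55, array([265.7, 283.7]))], 'top': [(0.93, array([327.5, 142.8]))]}
brush {'scene': [(0.58, array([289.1, 223.1]))], 'top': [(0.57, array([339.1, 206.9]))]}
bowl {'scene': [(0.74, array([424.6, 287.1]))], 'top': [(0.94, array([201.7, 186.8]))]}
ridge wrist 0.94 [ 0.4753 -0.25    0.117 ]
[[133, 0, 39, 52, 722], [169, 0, 69, 98, 3542], [283, 0, 34, 78, 606], [319, 0, 30, 59, 420], [156, 55, 27, 41, 545], [356, 74, 10, 24, 120], [315, 81, 5, 12, 44], [184, 86, 5, 9, 32], [187, 96, 51, 55, 1381], [141, 107, 31, 9, 140], [290, 109, 26, 14, 75], [244, 113, 15, 6, 30], [164, 116, 7, 8, 29], [271, 125, 25, 14, 81], [143, 127, 42, 48, 555], [353, 203, 24, 23, 310], [305, 212, 17, 12, 118]]
```

```bash
python3 -c "
from bench import job
print(job.close_job())"
```

```text
the job is handed in; nothing more can be done
None
```

The stopper is put away: it is in the white tub with the lid shut, and I handed the job in at about 29 s of the 72 s allowed; no verdict came back.

**What I did:**
- I slid the white tub's lid open to its stop and took the stopper by its grip.
- I rocked it by turning the tool about the vertical line through the pivot. It made six swings of about 9.5 degrees, starting to +y and then alternating, and came out about 16 mm along the axis.
- I then drew it clear along the axis, lowered it to the tub floor, let go and pushed the lid shut to its stop.

**Last checks:**
- **Jar:** forces stayed at 6 N or less at each check during the rocking. The pictures and detections show the jar still seated.
- **Stopper:** after release the wrist and scene cameras agreed that it stands about 25 mm to the tub's +x of centre.
- **Lid:** the push ended at a stop with about 15 N. The measured ridge position (x 0.475 against 0.480 expected) and the difference between the two push stops both fit a fully shut lid.
- **Other things:** the spoon, mug, brush and bowl show only a pixel or two of shift. The loaf tin, spice jar and can were checked only by comparing scene pictures. That showed no large change apart from the arm, its shadows, the stopper and one small patch by the spoon.

**What disagreed or was not checked:**
- The stopper met the tub floor about 14 mm lower than I predicted, so my height estimate was off or the stopper shifted in the grip. I found the floor by force instead.
- The 12-picture limit was reached just before the release check, so that check and everything after it rests on the detectors and forces.

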